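# Pin back the belt tensioner

## Task

Lock the spring-loaded belt tensioner in its drawn-back position with the red-handled lock pin from the blue rack: push the pulley away from the rubber rest stop and have the pin pass down through the hole of the yellow lock bracket and through the hole in the arm's tail plate, fully home with its collar flat on the bracket, so that the pin alone holds the arm back. You have only one hand and the spring throws the arm back when you let go, so stand the pin in the bracket's hole first and then work the pulley back until the pin drops through; stop pushing then, do not force the arm against the pin or its end stop. Leave the other two pins in the rack and do not disturb the other things on the bench.

Things in the scene. Friction and masses are not known exactly. Their poses are not given: they have to be found in the camera images.
- red_pin: Lock pin with a red grip, to be used. Origin on its axis at the underside of its steel collar, z up towards the grip. Shank 14 mm diameter, 60 mm long below the collar, half-round nose (tip at z = -60 mm). Collar 28 mm diameter, 5 mm thick; red grip 20 mm diameter from z = 5 to 42 mm. 0.11 kg. It hangs upright by its collar in one of the rack's three holes.
- black_pin: Same pin with a black grip and a 12 mm shank; stays in the rack. Origin at the underside of its collar.
- white_pin: Same pin with a white grip and a 16 mm shank; stays in the rack. Origin at the underside of its collar.
- pin_rack: Blue sheet-metal rack, fixed, 54 x 218 mm, 72 mm high, with three 20 mm holes in a row along its y axis, 55 mm apart. Origin at bench level under the middle hole; z up.
- tensioner_stand: Grey base plate 150 x 205 x 10 mm of the belt tensioner, fixed. Origin on the arm's pivot axis, at bench level; z up. The arm reaches out to about +y, the lock bracket stands on the -y side. A post with a rubber sleeve at (-49, 50) mm, up to z = 48 mm, is the arm's rest stop. The arm's hub at the pivot ends at z = 69 mm.
- lock_bracket: Yellow fork bracket, bolted in an arc slot (so the arm's locking angle varies). Origin on the pivot axis at bench level, x outwards to the bracket. Upper ear: guide block z = 50 to 74 mm; lower ear z = 26 to 36 mm; each has a 16 mm vertical hole at x = 75 mm. The arm's steel tail plate (top at z = 48 mm) runs between the ears and bars the way until its own 16 mm hole lines up.
- bush_mouth (a point): Centre of the upper mouth of the bracket's hole, on the top face of the yellow bracket, 74 mm above the bench; z up. A pin stood here with the arm not lined up rests with its nose on the tail plate, its collar 34 mm above this point; fully home, its collar sits on this point.
- tensioner_arm (a joint): Angle of the tensioner's arm, rad: 0 at the rest stop, grows as the pulley is pushed away from the stop (clockwise from above); end of travel 0.9. A spring drives it back to 0. The holes line up somewhere between 0.48 and 0.72.
- pulley: Black idler pulley on the arm's end. Origin at the centre of its underside, 120 mm from the pivot axis, 50 mm above the bench. It turns freely, is 68 mm in diameter and reaches from z = 50 to 86 mm (its nut to 95 mm). Some 4 to 8 N at the pulley move the arm. Below the pulley lies only the arm (z = 38 to 48 mm).
- tub_1: White plastic tub, 101 mm wide, 60 mm high, a bystander; origin under its centre.
- black_tape: Roll of black tape, 64 mm wide, 19 mm high, a bystander; origin under its centre.
- marker_blue: Blue marker, 134 mm long, lying on the bench, a bystander; origin under its centre.
- screwdriver: Screwdriver with an orange handle, 198 mm long, lying on the bench, a bystander; origin under its centre.
- hexkey: Black hex key, 123 mm long, lying on the bench, a bystander; origin under its centre.

How it is judged:
By the outcome, as a careful person would: the job done as asked, in the order asked, and still so for the second after the job is handed in, with the robot touching nothing.
It also fails if it takes over 61 s, if anything falls off the work surface, if the arm or the gripper's body presses on something with over 40 N, if the wrist force passes 120 N, or if a joint passes its speed limit or range.

## Robot

A 6-joint arm with a two-finger parallel gripper is mounted at the origin on a cart in front of the work surface, level with it; the furniture and walls round the work are solid. World frame = base frame: x ahead of the robot, y to its left, z up, the work surface at z = 0. Lengths are in mm, angles in rad, forces in N, time in s.
With the tool pointing down it reaches from about 275 to 825 mm from the base axis. Payload 4.9 kg.
Tool frame: the origin (TCP) lies at the very end of the fingers, on their centre line; the grasp point (between the pads) lies 19 mm behind it; z points along the fingers, y is the line along which they close (so a half turn about z gives the same grasp; the last joint's range is limited). The gripper opens to 85 mm and grips with 20 to 120 N. Pads are 22 mm wide; open, the fingers measure 114 mm over their backs; the gripper's body (76 mm by 85 mm) begins 54 mm behind the grasp point. The pads swing forward as they close: fully open they stand 13 mm farther back than shut.
Start: joints at [1.118, 0.326, -0.193, 1.052, 0, 1.437], TCP at [172.38, 522.306, 231.281] pointing down, gripper open.
Joint ranges: [-2.65, 2.65], [-0.97, 1.79], [-1.3, 1.35], [-1.93, 2.1], [-1.47, 1.37], [-3.14, 3.14]. Speed limits (rad/s): [2.57, 2.57, 3.14, 3.14, 3.14, 3.14].

## Interface

Orientations are given as a unit quaternion [w, x, y, z].
In Python, from cell import readout, capture, camera_params, hand_in gives the robot as it stands.
- The arm moves only by the shell command python3 -m creep 'ROWS' [OPENING] [FORCE]. ROWS is a JSON object of lists of equal length, an entry for each row: "linear": the shift along the tool's x, y, z as a fraction of full scale, a list of three; "twist": the turn, a rotation vector about the tool's x, y, z as a fraction of full scale, a list of three. A call has 1 to 10 rows; each row is the pose to reach, as a shift and turn from the pose commanded when the call began, along the tool's axes at that moment, turning the shorter way round; what a row does not reach only later rows make up. Full scale, the value 1, is 100 mm for a shift and 180 degrees for a turn. A row lasts 1/12 s, in which the tool goes at most 41.7 mm and 7.16 degrees, less where a joint would pass 70% of its speed; a pose out of reach is approached as far as the arm can. A call with a number of a shift or a turn outside -1 to 1 is refused whole. A call with a gripper value outside its range is refused whole. OPENING is the opening, from 0 (shut) to 1 (fully open), set as the call begins (- or left out, the last holds). The fingers move at their own pace and stop on an object; FORCE is the grip in N (left out, the last holds). Time passes only in rows, so rows that repeat a pose let the fingers close. It gives the time, the measured TCP pose, the force, the opening and the grip force at its end, in the units of the state.
- readout.read_state(): the state, without advancing time (a new reading comes with each control period).
- capture(name): name is "side" or "top"; returns the picture (420x560x3 uint8, red, green, blue); there is no depth.
- camera_params(name): a dict with "fx", "fy", "cx", "cy" (pixels), "k1" (the pictures are not rectified: a ray, as slopes to the right and down, at radius r is drawn at 1 + k1 r^2 times it, then the intrinsics apply), "cam_to_world" (4x4, takes a point from camera to world coordinates). Camera axes: x right, y up, looking along -z (the intrinsics and any distortion apply to the point x, -y, -z); pixel columns grow to the right and rows downward; lengths in mm; the calibration is good to about 2 mm. A picture is of the moment at which its call begins. camera_params takes no time and is no camera call.
- hand_in(): hands the job in; it is judged then, once.
The state is a dict: "t": time; "q": joint angles; "dq": joint speeds; "joint_efforts": joint torques, N m; "tcp_pos": TCP position; "tool_rot": TCP orientation; "contact_force": force on the tool from outside, world axes, zero at the start; "ft_torque": the same for the moment, N m; "grip_width": finger opening in mm; "gripper_force": force on a finger pad.
Only numpy, scipy, OpenCV 4.12 (cv2) and the standard library are available. Lean on these libraries where they do the work, as an engineer would, in place of code of your own. Each camera call takes 0.05 s, during which the arm holds its last target. There are 200 camera calls.

## Working session

There is one attempt and no reset: what is moved stays moved. The work goes in short steps, Python scripts to look and compute and a shell command to move; the robot and the scene stay as the last step left them, time stands still between calls to the robot, and variables do not carry over. Pictures are saved under pics/ and viewed, at most 11 in all, crops included, and the job is handed in when it is done.

```bash
ls; mkdir -p pics; python3 - <<'E'
from cell import readout, capture, camera_params
import cv2, json
for n in("side","top"):
    cv2.imwrite(f"pics/{n}0.png",capture(n)[:,:,::-1]); p=camera_params(n); print(n,p)
print(readout.read_state())
E
```

```text
pics
side {'fx': 422.11792024809665, 'fy': 422.11792024809665, 'cx': 280.0126563124672, 'cy': 210.55805431768084, 'k1': 0.023154202685830152, 'cam_to_world': array([[-9.92564046e-01,  7.65190254e-02, -9.46649514e-02,
         4.46538658e+02],
       [-1.20457054e-01, -5.05569648e-01,  8.54335665e-01,
         9.39812910e+02],
       [ 1.75132063e-02,  8.59385926e-01,  5.11027512e-01,
         6.27194608e+02],
       [ 0.00000000e+00,  0.00000000e+00,  0.00000000e+00,
         1.00000000e+00]])}
top {'fx': 477.32786654720604, 'fy': 477.32786654720604, 'cx': 274.5563056794991, 'cy': 208.8921043162365, 'k1': -0.05791685819260611, 'cam_to_world': array([[ 1.60641049e-02,  9.87675219e-01, -1.55690741e-01,
         3.37507284e+02],
       [-9.99867820e-01,  1.54776468e-02, -4.97841662e-03,
        -1.32605078e+01],
       [-2.50733244e-03,  1.55750135e-01,  9.87793303e-01,
         1.45148130e+03],
       [ 0.00000000e+00,  0.00000000e+00,  0.00000000e+00,
         1.00000000e+00]])}
{'t': 0.1, 'q': array([ 1.11779057e+00,  3.26859835e-01, -1.93488313e-01,  1.05196468e+00,
        1.15825839e-05,  1.43660830e+00]), 'dq': array([ 0.00010994, -0.0011832 ,  0.00057388,  0.00085578, -0.00138198,
        0.00044332]), 'joint_efforts': array([ 9.84132457e-04, -4.44238114e+01,  2.63038445e+01,  7.84211472e-03,
       -6.41427800e-05, -5.91933627e-06]), 'tcp_pos': array([172.14968596, 521.8301211 , 230.58384051]), 'tool_rot': array([-2.24978755e-04,  1.58734553e-01,  9.87321005e-01, -7.24127702e-04]), 'contact_force': array([ 0.54609682, -0.11379328, -0.52299394]), 'ft_torque': array([-0.02632315,  0.03561562,  0.06241655]), 'gripper_force': 0.0, 'grip_width': 85.22210215086398}
```

View pics/top0.png

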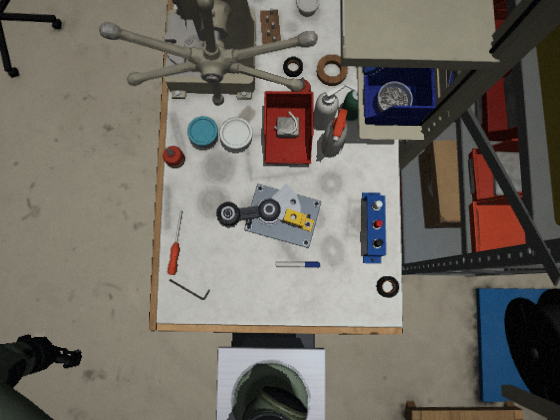

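View pics/side0.png

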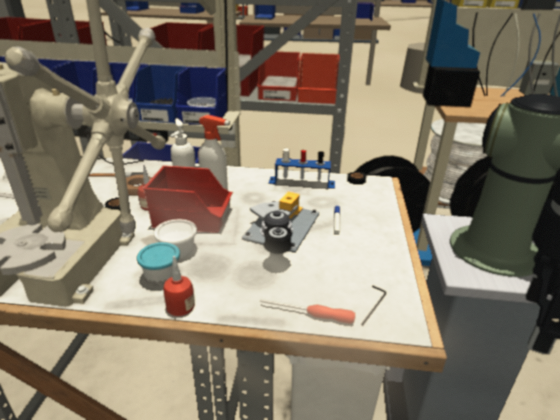

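The top view shows the hub at (270,208), the pulley at (228,213), the yellow bracket at (298,218) and the rack at (373,225) with red as its middle pin. The side view shows the rack at (303,170) and the bracket at (289,203). I'll zoom in on both.

```bash
python3 - <<'E'
import cv2, numpy as np
t=cv2.imread("pics/top0.png");s=cv2.imread("pics/side0.png")
a=cv2.resize(t[170:270,205:405],None,fx=4,fy=4,interpolation=cv2.INTER_CUBIC)[:300]
a=cv2.resize(t[178:258,205:405],(800,320),interpolation=cv2.INTER_CUBIC)
b=cv2.resize(s[145:260,240:350],None,fx=2.6,fy=2.6,interpolation=cv2.INTER_CUBIC)
a=cv2.resize(t[175:265,210:400],None,fx=4,fy=4,interpolation=cv2.INTER_CUBIC)
b=cv2.resize(s[140:260,235:345],None,fx=5,fy=5,interpolation=cv2.INTER_CUBIC)
cv2.imwrite("pics/topz.png",a);cv2.imwrite("pics/sidez.png",b)
E
```

```text
(no output)
```

View pics/topz.png

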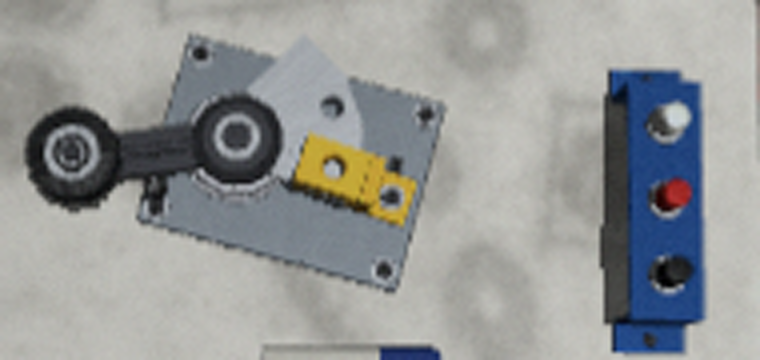

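View pics/sidez.png

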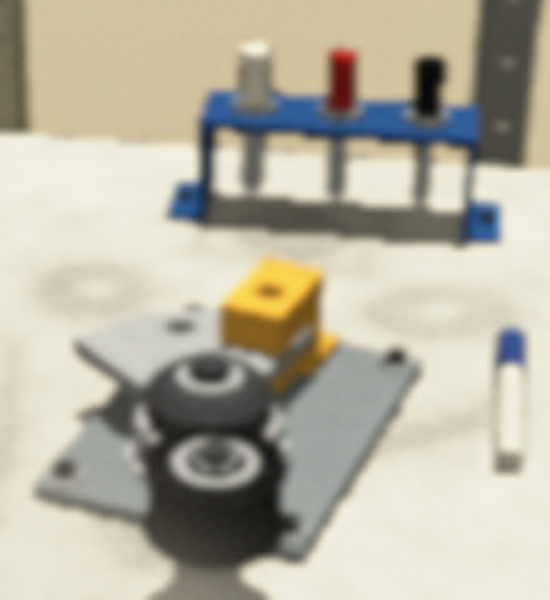

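The zoom shows the bush hole at top px (293.7,216.7) and side px (289,198), the hub at top (269,209), the pulley at top (227.5,213) and the red grip at top (379,223). The rest stop sits below the pulley in the image, so the push goes toward +x. Next I'll measure these by colour mask on averaged frames.

```bash
cat >h.py <<'E'
import cv2, numpy as np
from cell import readout, capture, camera_params
P={n:camera_params(n) for n in("side","top")}
def avg(n,k=4): return np.mean([capture(n).astype(float) for _ in range(k)],0).astype(np.uint8)
def ray(n,uv):
    p=P[n];K=np.array([[p["fx"],0,p["cx"]],[0,p["fy"],p["cy"]],[0,0,1]])
    s=cv2.undistortPoints(np.array([[uv]],float),K,np.array([p["k1"],0,0,0.]))[0,0]
    M=p["cam_to_world"];d=M[:3,:3]@[s[0],-s[1],-1];return M[:3,3],d/np.linalg.norm(d)
def plane(n,uv,z):
    o,d=ray(n,uv);return o+d*(z-o[2])/d[2]
def tri(a,b):
    o1,d1=ray("top",a);o2,d2=ray("side",b)
    t=np.linalg.lstsq(np.c_[d1,-d2],o2-o1,rcond=None)[0];p,q=o1+t[0]*d1,o2+t[1]*d2
    return (p+q)/2,np.linalg.norm(p-q)
def proj(n,X):
    p=P[n];c=np.linalg.inv(p["cam_to_world"])@np.r_[X,1];s=np.array([c[0],-c[1]])/-c[2]
    s=s*(1+p["k1"]*s@s);return s*[p["fx"],p["fy"]]+[p["cx"],p["cy"]]
def mask(im,lo,hi,roi):  # roi u0,u1,v0,v1
    h=cv2.cvtColor(im,cv2.COLOR_RGB2HSV);m=cv2.inRange(h,lo,hi);z=np.zeros_like(m)
    u0,u1,v0,v1=roi;z[v0:v1,u0:u1]=m[v0:v1,u0:u1];return z
def cen(m):
    v,u=np.nonzero(m);return np.array([u.mean(),v.mean()]),len(u),(u.min(),u.max(),v.min(),v.max())
E
python3 - <<'E'
from h import *
np.set_printoptions(precision=1,suppress=True,linewidth=200)
T=avg("top");S=avg("side");cv2.imwrite("t.png",T[:,:,::-1]);cv2.imwrite("s.png",S[:,:,::-1])
red=[(0,140,80),(8,255,255)]
rt=cen(mask(T,*red,(370,390,215,232)));rs=cen(mask(S,*red,(296,310,145,168)));print("red",rt,rs,tri(rt[0],rs[0]))
for n,im,(u0,u1,v0,v1) in(("top",T,(284,316,206,232)),("side",S,(278,304,188,216))):
    m=mask(im,(15,120,60),(35,255,255),(u0,u1,v0,v1))
    g=cv2.cvtColor(im,cv2.COLOR_RGB2HSV)
    print(n);print(g[v0:v1,u0:u1,1] if n=="top" else g[v0:v0+18,u0:u1,2])
print(tri((293.7,216.7),(289,198)), plane("top",(269.2,209.3),69), plane("top",(227.5,213),95))
for n,a in(("hub top",((269.2,209.3),(276.9,214))),("pulley",((227.5,213),(277.7,231)))):print(n,tri(*a))
E
```

```text
red (array([378.5, 223.2]), 28, (np.int64(376), np.int64(381), np.int64(221), np.int64(226))) (array([302.9, 155.2]), 41, (np.int64(301), np.int64(305), np.int64(150), np.int64(161))) (array([ 514.8, -305.7,   93.4]), np.float64(0.40464039404638263))
top
[[ 14  13  14  14  15  15  15  14  13  16  14  13  14  14  14  14  18  32  32  34  30  32  32  30  34  33  31  32  32  32  26  17]
 [ 13  16  13  21  12  13  13  14  12  12  14  14  13  14  13  17  16  26  32  30  32  30  29  32  30  31  34  30  30  32  34  27]
 [ 13  14  14 100  79  27  25  12  11  13  13  14  13  13  13  14  17  30  32  30  30  30  32  32  32  32  33  28  32  30  32  32]
 [ 14  14  12 165 172 125 125  80  25  21  11  13  13  14  10  14  19  30  30  30  28  28  30  32  32  34  32  31  32  30  30  31]
 [ 16  16 138 183 182 184 184 172 124 122  78  25  13  13  13  13  25  28  31  29  32  30  30  32  34  28  33  31  30  34  28  31]
 [ 11  20 172 182 182 184 184 184 185 183 172 123  90  75  25  11  29  30  32  30  30  34  32  34  32  30  30  34  30  32  33  31]
 [ 14  48 182 184 183 184 185 185 185 183 181 183 181 173 1
[... 4035 characters left out ...]
 115 144 199 233 237 236 235]
 [195 169 151 154 169 182 193 204 217 230 237 242 243 236 205 154 120 111 110 114 143 196 230 235 234 234]
 [189 160 139 136 137 140 142 150 160 174 189 202 205 191 155 123 110 110 112 116 145 196 229 233 233 233]
 [186 158 138 133 132 131 131 131 134 136 142 147 149 139 120 111 110 112 118 125 151 199 230 233 233 233]
 [185 156 137 133 132 131 131 130 131 131 131 130 127 120 112 110 113 119 125 130 157 204 231 233 232 233]]
(array([533.4, -62.6,  69.5]), np.float64(0.589393856491581)) [554.    9.4  69. ] [537.2 128.7  95. ]
hub top (array([556.5,   9.6,  59.5]), np.float64(2.1179077580948427))
pulley (array([539.6, 129.6,  86.9]), np.float64(2.310822570822078))
```

```bash
python3 - <<'E'
from h import *
np.set_printoptions(precision=1,suppress=True,linewidth=200)
T=cv2.imread("t.png")[:,:,::-1];S=cv2.imread("s.png")[:,:,::-1]
print("bush",tri((293.0,216.4),(288.5,197.7)),plane("top",(293.0,216.4),74),plane("side",(288.5,197.7),74))
# subpixel hole by inverse saturation weights
s=cv2.cvtColor(T,cv2.COLOR_RGB2HSV)[212:222,288:299,1].astype(float);w=np.clip(183-s,0,170);w[w<10]=0
w[:2]=0; v,u=np.mgrid[212:222,288:299];print("hole w-centroid",(w*u).sum()/w.sum(),(w*v).sum()/w.sum(),w.sum()/172)
# rack top face blue + white/black pin grips, stand plate
b=mask(T,(100,120,60),(130,255,255),(360,390,190,262))
c=max(cv2.findContours(b,0,2)[0],key=cv2.contourArea);r=cv2.minAreaRect(c);print("rack",r,[plane("top",p,72) for p in cv2.boxPoints(r)])
# grip tops / white pin
w=mask(T,(0,0,140),(180,60,255),(372,385,197,210));print("white",cen(w))
g=cv2.cvtColor(T,cv2.COLOR_RGB2GRAY)
# pulley/hub dark discs
for nm,roi in(("pulley",(214,242,198,230)),("hub",(255,284,195,224))):
    u0,u1,v0,v1=roi;m=np.zeros_like(g);m[v0:v1,u0:u1]=(g[v0:v1,u0:u1]<95)*255
    m=cv2.morphologyEx(m,cv2.MORPH_OPEN,np.ones((5,5)));c=max(cv2.findContours(m,0,2)[0],key=cv2.contourArea)
    e=cv2.minEnclosingCircle(c);print(nm,e,cv2.fitEllipse(c),plane("top",e[0],86 if nm=="pulley" else 60))
# red top extents: top-of-grip px for check
print("red plane z95.5",plane("top",(378.5,223.2),95.5),plane("side",(302.9,155.2),95.5))
for z in(72,95.5,114):print(proj("top",[514.8,-305.7,z]),proj("side",[514.8,-305.7,z]))
# tail hole, plane 48
print("tail hole",plane("top",(210+331/4-.4,175+107/4-.4),48))
E
```

```text
bush (array([534.3, -60.5,  71.4]), np.float64(1.2176726614061197)) [533.3 -60.4  74. ] [534.5 -56.   74. ]
hole w-centroid 292.88653366583543 216.90866583541148 18.651162790697676
rack ((374.0, 227.0), (68.0, 22.0), 90.0) [array([ 606.4, -266.1,   72. ]), array([ 607.5, -331.2,   72. ]), array([ 407.7, -327.4,   72. ]), array([ 406.9, -263.7,   72. ])]
white (array([378.4, 204.3]), 41, (np.int64(374), np.int64(382), np.int64(201), np.int64(209)))
pulley ((229.19346618652344, 213.92210388183594), 13.208641052246094) ((230.23887634277344, 216.6577606201172), (18.384174346923828, 23.76252555847168), 67.72257995605469) [535.9 124.6  86. ]
hub ((267.0, 210.5), 13.200478553771973) ((268.05926513671875, 211.41148376464844), (17.143815994262695, 23.42049789428711), 91.61991882324219) [551.7  16.   60. ]
red plane z95.5 [ 514.4 -305.3   95.5] [ 514.6 -300.5   95.5]
[376.9 224.1] [302.6 161.4]
[378.7 223. ] [303.  154.6]
[380.  222.2] [303.2 149.1]
tail hole [582.3 -58.9  48. ]
```

Heights agree with the text to about 2 mm (bush 71.4 against 74, red grip middle 93.4 against 95.5). The targets are the pin at (514.5,-305.5) and the bush at (533.3,-60.4), with the holes lining up near 0.66 rad. I'll turn the tool to the world axes and travel toward the rack.

```bash
python3 -m creep '{"linear":[[-0.5,-0.5,0],[-1,-1,0],[-1,-1,0],[-1,-1,0],[-1,-1,0],[-1,-1,0],[-1,-1,0],[-1,-1,0],[-1,-1,0],[-1,-1,0]],"twist":[[0,0,0.3985],[0,0,0.3985],[0,0,0.3985],[0,0,0.3985],[0,0,0.3985],[0,0,0.3985],[0,0,0.3985],[0,0,0.3985],[0,0,0.3985],[0,0,0.3985]]}' 1
python3 -m creep '{"linear":[[-1,0.4,0],[-1,0.4,0],[-1,0.4,0]],"twist":[[0,0,0],[0,0,0],[0,0,0]]}'
```

```text
t: 1.33
tcp_pos: [236.1, 396.0, 231.4]
tool_rot: [-0.0, 0.709, 0.706, 0.0]
contact_force: [-0.2, 0.1, 0.4]
grip_width: 85.4
gripper_force: 0.0
t: 1.58
tcp_pos: [276.2, 293.8, 231.1]
tool_rot: [0.001, 0.706, 0.708, -0.0]
contact_force: [-0.8, -0.1, -0.4]
grip_width: 85.3
gripper_force: 0.0
```

```bash
python3 -m creep '{"linear":[[-1,0.4,0],[-1,0.4,0],[-1,0.4,0]],"twist":[[0,0,0],[0,0,0],[0,0,0]]}'
python3 -m creep '{"linear":[[-1,0.4,0],[-1,0.4,0],[-1,0.4,0]],"twist":[[0,0,0],[0,0,0],[0,0,0]]}'
python3 -m creep '{"linear":[[-1,0.4,0],[-1,0.4,0],[-1,0.4,0]],"twist":[[0,0,0],[0,0,0],[0,0,0]]}'
python3 -m creep '{"linear":[[-1,0.4,0],[-1,0.4,0],[-1,0.4,0]],"twist":[[0,0,0],[0,0,0],[0,0,0]]}'
python3 -m creep '{"linear":[[-1,0.4,0],[-1,0.4,0],[-1,0.4,0]],"twist":[[0,0,0],[0,0,0],[0,0,0]]}'
python3 -m creep '{"linear":[[-1,0.4,0],[-1,0.4,0],[-1,0.4,0],[-1,0.4,0]],"twist":[[0,0,0],[0,0,0],[0,0,0],[0,0,0]]}'
python3 -c "
from h import *
s=readout.read_state();print(s['tcp_pos'],s['tool_rot'],s['q'])"
```

```text
t: 1.83
tcp_pos: [317.0, 193.5, 231.5]
tool_rot: [0.001, 0.707, 0.707, 0.0]
contact_force: [0.7, 0.6, 0.0]
grip_width: 85.2
gripper_force: 0.0
t: 2.08
tcp_pos: [357.7, 93.4, 231.7]
tool_rot: [0.001, 0.707, 0.707, 0.0]
contact_force: [-0.2, 1.3, -0.1]
grip_width: 85.6
gripper_force: 0.0
t: 2.33
tcp_pos: [398.2, -7.0, 231.7]
tool_rot: [0.001, 0.707, 0.707, 0.0]
contact_force: [0.7, 0.7, -0.1]
grip_width: 85.5
gripper_force: 0.0
t: 2.58
tcp_pos: [438.5, -107.4, 231.6]
tool_rot: [0.001, 0.707, 0.707, 0.0]
contact_force: [1.3, 0.8, 1.2]
grip_width: 85.8
gripper_force: 0.0
t: 2.83
tcp_pos: [478.6, -207.5, 231.4]
tool_rot: [0.001, 0.707, 0.707, -0.0]
contact_force: [0.3, -1.2, 0.3]
grip_width: 85.7
gripper_force: 0.0
t: 3.17
tcp_pos: [518.7, -308.5, 230.6]
tool_rot: [0.001, 0.708, 0.706, -0.0]
contact_force: [-0.6, 0.2, 0.4]
grip_width: 85.4
gripper_force: 0.0
[ 518.73398684 -308.45450616  230.6004804 ] [ 1.25470733e-03  7.07863128e-01  7.06348407e-01 -3.80789129e-04] [-6.58172440e-01  4.24545698e-01 -4.77159756e-02  1.09614330e+00
 -1.07638568e-03  9.14764742e-01]
```

```bash
python3 -m creep '{"linear":[[0.03,-0.04,0.4],[0.03,-0.04,0.8],[0.03,-0.04,1],[0.03,-0.04,1],[0.03,-0.04,1]],"twist":[[0,0,0],[0,0,0],[0,0,0],[0,0,0],[0,0,0]]}'
python3 - <<'E'
from h import *
T=avg("top",1);S=avg("side",1)
cv2.imwrite("pics/g1.png",np.hstack([cv2.resize(T[180:260,330:420],(540,480)),cv2.resize(S[110:200,270:330],(260,390))[:480] if 0 else cv2.resize(S[110:190,280:323],(258,480))])[:,:,::-1])
E
```

```text
t: 3.58
tcp_pos: [512.6, -299.3, 130.7]
tool_rot: [-0.001, 0.706, 0.708, -0.0]
contact_force: [0.1, -0.3, 1.0]
grip_width: 85.5
gripper_force: 0.0
```

View pics/g1.png

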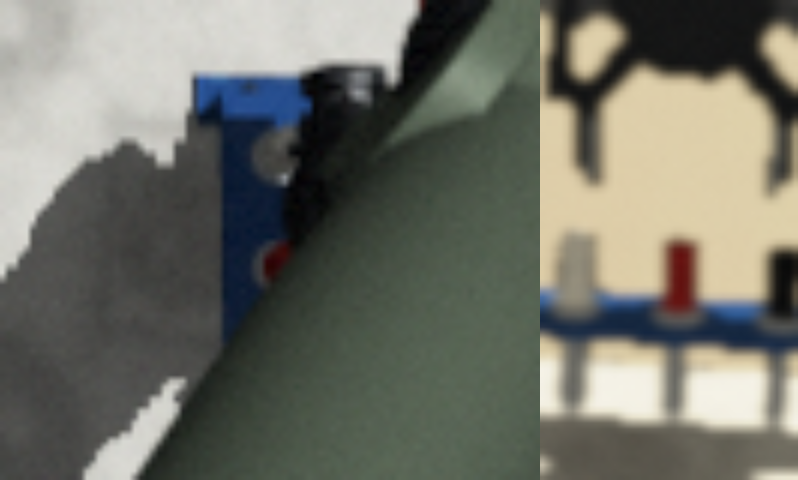

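The crops show the red grip below the open fingers, with the white and black pins to its left and right along world x. The row therefore runs along x, and the fingers must close along y instead. I'll turn the tool a quarter turn.

```bash
python3 -m creep '{"linear":[[0,0,0],[0,0,0],[0,0,0],[0,0,0],[0,0,0],[0,0,0],[0,0,0]],"twist":[[0,0,-0.25],[0,0,-0.25],[0,0,-0.25],[0,0,-0.25],[0,0,-0.25],[0,0,-0.25],[0,0,-0.25]]}'
python3 -m creep '{"linear":[[0,0,0],[0,0,0],[0,0,0],[0,0,0],[0,0,0],[0,0,0],[0,0,0],[0,0,0],[0,0,0]],"twist":[[0,0,-0.25],[0,0,-0.25],[0,0,-0.25],[0,0,-0.25],[0,0,-0.25],[0,0,-0.25],[0,0,-0.25],[0,0,-0.25],[0,0,-0.25]]}'
python3 -c "
from h import *
s=readout.read_state();print(s['tcp_pos'],s['tool_rot'],s['q'])"
```

```text
t: 4.27
tcp_pos: [514.9, -301.4, 134.1]
tool_rot: [0.002, 0.379, 0.925, -0.001]
contact_force: [0.4, 0.8, 0.4]
grip_width: 85.5
gripper_force: 0.0
t: 5.02
tcp_pos: [514.5, -301.1, 133.4]
tool_rot: [0.001, -0.0, 1.0, -0.001]
contact_force: [-0.1, 0.4, 0.1]
grip_width: 85.5
gripper_force: 0.0
[ 514.53141975 -301.13489038  133.36778135] [ 1.41403924e-03 -4.81874868e-04  9.99998309e-01 -1.07207278e-03] [-6.53289731e-01  4.86176597e-01 -2.11414392e-01  8.69656383e-01
  1.79804351e-05 -6.54253451e-01]
```

```bash
python3 -m creep '{"linear":[[0,-0.04,0.1],[0,-0.04,0.25],[0,-0.04,0.4],[0,-0.04,0.49],[0,-0.04,0.49],[0,-0.04,0.49]],"twist":[[0,0,0],[0,0,0],[0,0,0],[0,0,0],[0,0,0],[0,0,0]]}'
python3 -m creep '{"linear":[[0,0,0],[0,0,0],[0,0,0],[0,0,0],[0,0,0],[0,0,0],[0,0,0],[0,0,0],[0,0,0],[0,0,0]],"twist":[[0,0,0],[0,0,0],[0,0,0],[0,0,0],[0,0,0],[0,0,0],[0,0,0],[0,0,0],[0,0,0],[0,0,0]]}' 0 40
python3 -m creep '{"linear":[[0,0,0],[0,0,0],[0,0,0]],"twist":[[0,0,0],[0,0,0],[0,0,0]]}'
```

```text
t: 5.52
tcp_pos: [513.1, -304.3, 81.8]
tool_rot: [-0.001, -0.001, 1.0, 0.0]
contact_force: [0.5, 0.4, -0.2]
grip_width: 85.0
gripper_force: 0.0
t: 6.35
tcp_pos: [513.6, -303.9, 82.7]
tool_rot: [0.0, -0.001, 1.0, 0.0]
contact_force: [-0.4, 3.5, 5.9]
grip_width: 18.9
gripper_force: 39.0
t: 6.6
tcp_pos: [513.7, -303.9, 82.7]
tool_rot: [0.0, -0.001, 1.0, 0.0]
contact_force: [-0.8, 3.2, 5.5]
grip_width: 18.9
gripper_force: 39.0
```

```bash
python3 -m creep '{"linear":[[0,0,-0.1],[0,0,-0.3],[0,0,-0.6],[0,0,-0.9],[0,0,-1],[0,0,-1]],"twist":[[0,0,0],[0,0,0],[0,0,0],[0,0,0],[0,0,0],[0,0,0]]}'
python3 -m creep '{"linear":[[-0.02,0.2,0],[-0.04,0.5,0],[-0.07,0.8,0],[-0.07,0.8,0]],"twist":[[0,0,0],[0,0,0],[0,0,0],[0,0,0]]}'
python3 -m creep '{"linear":[[-0.02,0.3,0],[-0.04,0.6,0],[-0.06,0.8,0],[-0.06,0.8,0]],"twist":[[0,0,0],[0,0,0],[0,0,0],[0,0,0]]}'
python3 -m creep '{"linear":[[-0.02,0.3,0],[-0.04,0.6,0],[-0.06,0.8,0],[-0.06,0.84,0],[-0.06,0.84,0],[-0.06,0.84,0],[-0.06,0.84,0]],"twist":[[0,0,0],[0,0,0],[0,0,0],[0,0,0],[0,0,0],[0,0,0],[0,0,0]]}'
python3 - <<'E'
from h import *
s=readout.read_state();print(s['tcp_pos'],s['tool_rot'],s['grip_width'],s['contact_force'])
T=avg("top",3);S=avg("side",3);cv2.imwrite("t1.png",T[:,:,::-1]);cv2.imwrite("s1.png",S[:,:,::-1])
cv2.imwrite("pics/g2.png",np.hstack([cv2.resize(T[180:260,250:340],(450,400)),cv2.resize(S[120:220,250:325],(300,400))])[:,:,::-1])
E
```

```text
t: 7.1
tcp_pos: [515.1, -306.2, 185.7]
tool_rot: [0.002, -0.001, 1.0, -0.002]
contact_force: [0.0, 0.0, -1.0]
grip_width: 19.1
gripper_force: 39.1
t: 7.43
tcp_pos: [518.8, -219.3, 180.2]
tool_rot: [-0.002, -0.003, 1.0, 0.002]
contact_force: [-1.5, 0.8, -1.5]
grip_width: 19.0
gripper_force: 39.3
t: 7.77
tcp_pos: [524.9, -140.8, 180.5]
tool_rot: [-0.002, -0.003, 1.0, 0.001]
contact_force: [0.2, 0.3, -0.8]
grip_width: 19.4
gripper_force: 39.5
t: 8.35
tcp_pos: [531.8, -61.7, 181.8]
tool_rot: [-0.0, -0.0, 1.0, -0.0]
contact_force: [-0.6, -0.2, -1.4]
grip_width: 19.1
gripper_force: 39.6
[531.78599902 -61.6952778  181.78566693] [-3.13950267e-04 -2.84597721e-04  9.99999869e-01 -2.88441811e-04] 19.05060079393855 [-0.57458524 -0.1690436  -1.38808345]
```

View pics/g2.png

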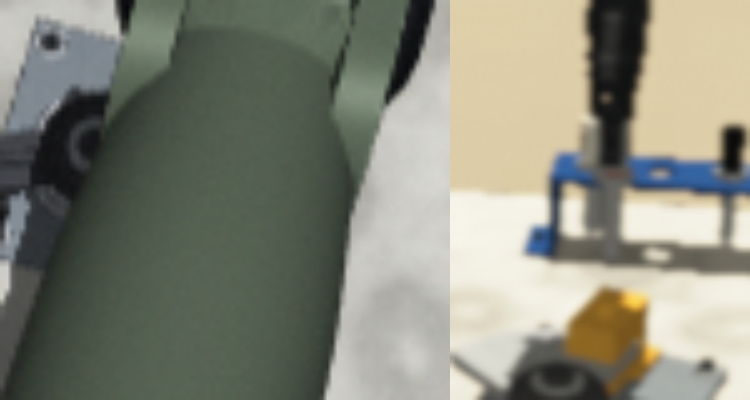

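Top view: the robot arm hides the bracket, so only the side view helps here. It shows the pin in hand, its collar near side px (290.5,162), above the yellow bracket's hole at (288.5,197.7). I'll lower the nose to just above the mouth and measure in the side view.

```bash
python3 -m creep '{"linear":[[0,0,0.1],[0,0,0.25],[0,0,0.32],[0,0,0.32],[0,0,0.32],[0,0,0.32]],"twist":[[0,0,0],[0,0,0],[0,0,0],[0,0,0],[0,0,0],[0,0,0]]}'
python3 - <<'E'
from h import *
np.set_printoptions(precision=1,suppress=True,linewidth=220)
s=readout.read_state();p=s['tcp_pos'];print(p,s['tool_rot'],s['contact_force'])
S=avg("side",5);cv2.imwrite("s2.png",S[:,:,::-1])
cv2.imwrite("pics/g3.png",cv2.resize(S[160:215,265:320],(605,605),interpolation=cv2.INTER_CUBIC)[:600,:,::-1])
g=cv2.cvtColor(S,cv2.COLOR_RGB2HSV);
print("V");print(g[168:206,278:304,2])
for z in(60,40,20,0,-5):print(z,proj("side",[p[0],p[1],p[2]-70.7+z]))
print("mouth by top-xy",proj("side",[533.3,-60.4,74]))
E
```

```text
t: 9.15
tcp_pos: [532.2, -60.5, 150.6]
tool_rot: [0.0, -0.001, 1.0, -0.0]
contact_force: [0.4, 0.2, -1.5]
grip_width: 18.9
gripper_force: 39.6
[532.2 -60.5 150.6] [ 0. -0.  1. -0.] [ 0.4  0.2 -1.5]
V
[[157 205 220 220 210 176 127  98  79  51  31  25  24  37  68 104 146 179 192 193 194 194 194 195 194 195]
 [166 213 229 230 220 182 129  98  78  50  30  27  26  39  71 119 173 208 219 220 220 219 220 219 219 219]
 [199 235 241 240 231 188 130  98  76  47  28  23  24  40  78 134 191 224 230 230 230 230 230 229 226 221]
 [214 242 245 243 234 190 130  97  76  48  28  24  24  41  82 145 208 236 240 240 239 240 240 239 234 228]
 [216 242 245 243 232 184 127  98  81  61  49  43  42  52  84 140 205 238 243 243 243 244 244 243 241 239]
 [215 241 244 241 227 173 119  96  90  85  81  76  74  75  88 120 178 229 241 243 244 243 244 244 243 243]
 [213 240 243 240 222 167 114  94  93  93  94  93  92  91  91 102 149 214 239 243 244 243 244 243 243 243]
 [215 240 244 241 223 167 113  94  93  94  95  97  96  95  95 103 148 212 239 243 244 243 243 243 243 243]
 [217 241 244 242 229 180 124 102 101 100  9
[... 2580 characters left out ...]
9 128 126 123 121 120 124 155 212 240 244 243 242]
 [221 188 154 139 136 136 134 132 130 130 129 128 128 127 125 122 121 119 121 125 155 212 239 243 243 242]
 [196 173 151 143 142 141 139 138 135 134 131 131 128 125 122 120 120 120 120 125 154 209 238 242 242 241]
 [158 155 148 144 144 143 142 141 140 139 138 136 132 125 121 119 119 119 121 126 155 209 236 240 240 240]
 [126 139 144 144 142 142 141 141 141 142 141 140 135 127 121 118 118 120 126 133 163 213 237 240 240 240]
 [115 134 142 143 142 142 141 141 142 142 142 140 136 127 121 119 117 117 125 137 169 218 238 240 239 240]]
60 [290.2 175.1]
40 [290.  181.9]
20 [289.8 188.5]
0 [289.6 195.1]
-5 [289.5 196.7]
mouth by top-xy [289.1 197. ]
```

View pics/g3.png

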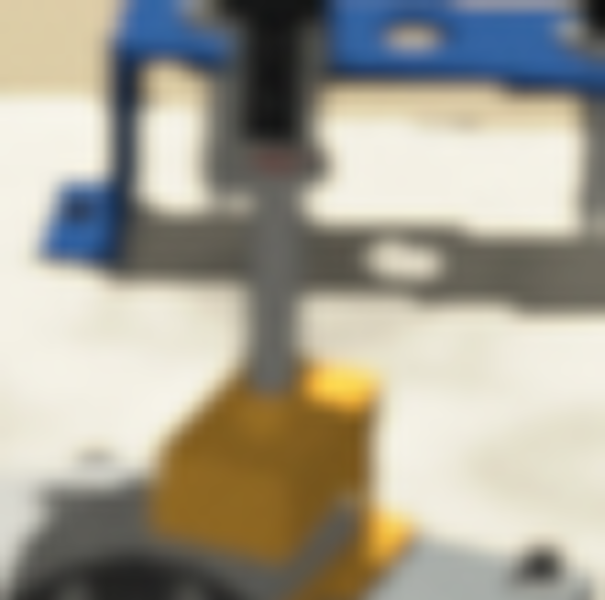

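The picture shows the shank above the bracket, centred at side px (289.35,189), with its tip near (289.3,195). The mouth at (288.5,197.7) is about 1 mm further toward +x. I'll shift 1 mm and lower gently.

```bash
python3 -m creep '{"linear":[[-0.01,0.007,0],[-0.01,0.007,0.02],[-0.01,0.007,0.04],[-0.01,0.007,0.06],[-0.01,0.007,0.08],[-0.01,0.007,0.09],[-0.01,0.007,0.09]],"twist":[[0,0,0],[0,0,0],[0,0,0],[0,0,0],[0,0,0],[0,0,0],[0,0,0]]}'
```

```text
t: 9.98
tcp_pos: [532.6, -59.7, 140.9]
tool_rot: [-0.0, -0.001, 1.0, 0.0]
contact_force: [-0.2, -0.8, -0.6]
grip_width: 18.9
gripper_force: 39.6
```

```bash
python3 -m creep '{"linear":[[0,0,0.015],[0,0,0.03],[0,0,0.04],[0,0,0.05],[0,0,0.05]],"twist":[[0,0,0],[0,0,0],[0,0,0],[0,0,0],[0,0,0]]}'
```

```text
t: 10.4
tcp_pos: [533.0, -59.6, 136.1]
tool_rot: [0.0, -0.001, 1.0, 0.0]
contact_force: [0.8, -0.3, -1.4]
grip_width: 18.8
gripper_force: 39.6
```

```bash
python3 -m creep '{"linear":[[0,0,0.02],[0,0,0.04],[0,0,0.06],[0,0,0.08],[0,0,0.10],[0,0,0.12],[0,0,0.13],[0,0,0.13]],"twist":[[0,0,0],[0,0,0],[0,0,0],[0,0,0],[0,0,0],[0,0,0],[0,0,0],[0,0,0]]}'
```

```text
t: 11.07
tcp_pos: [532.9, -59.6, 123.0]
tool_rot: [-0.0, -0.001, 1.0, 0.0]
contact_force: [1.9, 0.6, -2.0]
grip_width: 19.1
gripper_force: 39.5
```

```bash
python3 -m creep '{"linear":[[0,0,0.015],[0,0,0.03],[0,0,0.03]],"twist":[[0,0,0],[0,0,0],[0,0,0]]}'
python3 -m creep '{"linear":[[0,0,0],[0,0,0],[0,0,0],[0,0,0],[0,0,0],[0,0,0],[0,0,0],[0,0,0]],"twist":[[0,0,0],[0,0,0],[0,0,0],[0,0,0],[0,0,0],[0,0,0],[0,0,0],[0,0,0]]}' 1
python3 -m creep '{"linear":[[0,0,-0.1],[0,0,-0.4],[0,0,-0.8],[0,0,-0.8],[0,0,-0.8]],"twist":[[0,0,0],[0,0,0],[0,0,0],[0,0,0],[0,0,0]]}'
```

```text
t: 11.32
tcp_pos: [532.9, -59.6, 120.1]
tool_rot: [0.0, -0.001, 1.0, 0.0]
contact_force: [1.3, 1.4, -2.1]
grip_width: 18.6
gripper_force: 39.5
t: 11.98
tcp_pos: [532.9, -59.8, 120.3]
tool_rot: [-0.0, -0.001, 1.0, -0.0]
contact_force: [0.1, -0.1, -0.3]
grip_width: 85.7
gripper_force: 0.0
t: 12.4
tcp_pos: [535.0, -60.2, 203.6]
tool_rot: [0.003, -0.001, 1.0, -0.001]
contact_force: [-0.6, 0.5, -1.1]
grip_width: 85.5
gripper_force: 0.0
```

```bash
python3 -m creep '{"linear":[[0.15,0.4,0],[0.3,0.8,0],[0.35,0.94,0],[0.35,0.94,0]],"twist":[[0,0,0],[0,0,0],[0,0,0],[0,0,0]]}' 0
python3 -m creep '{"linear":[[0.15,0.4,0],[0.3,0.8,0],[0.35,0.94,0],[0.35,0.94,0],[0.35,0.94,0],[0.35,0.94,0]],"twist":[[0,0,0],[0,0,0],[0,0,0],[0,0,0],[0,0,0],[0,0,0]]}'
python3 - <<'E'
from h import *
s=readout.read_state();print(s['tcp_pos'],s['grip_width'])
T=avg("top",4);S=avg("side",3);cv2.imwrite("t3.png",T[:,:,::-1])
cv2.imwrite("pics/g4.png",np.hstack([cv2.resize(T[175:255,215:325],(495,360),interpolation=cv2.INTER_CUBIC),cv2.resize(S[140:260,240:340],(300,360))])[:,:,::-1])
for p in((227.4,212.4),):print(plane("top",p,95))
E
```

```text
t: 12.73
tcp_pos: [495.1, 37.2, 199.6]
tool_rot: [-0.001, -0.003, 1.0, 0.001]
contact_force: [-0.2, 0.3, 0.3]
grip_width: 38.8
gripper_force: 0.0
t: 13.23
tcp_pos: [463.1, 127.2, 200.1]
tool_rot: [0.0, -0.001, 1.0, -0.0]
contact_force: [0.0, -0.3, 0.3]
grip_width: -0.2
gripper_force: 0.0
[463.10009352 127.24061493 200.08038174] -0.2370223231150367
[538.97174531 129.01573167  95.        ]
```

View pics/g4.png

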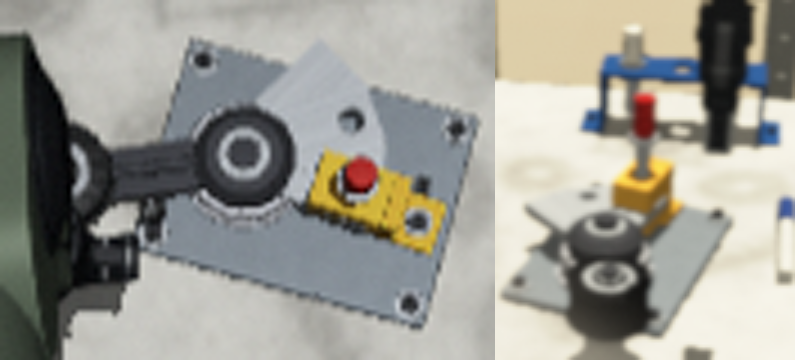

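Top view: the red pin stands in the bracket hole and the arm is still at rest. The side view confirms the pin is upright. The pulley centre is at about (539,129). I'll descend behind it on the −x side.

```bash
python3 -m creep '{"linear":[[0,-0.05,0.3],[0,-0.05,0.7],[0,-0.05,1],[0,-0.05,1],[0,-0.05,1]],"twist":[[0,0,0],[0,0,0],[0,0,0],[0,0,0],[0,0,0]]}'
python3 -m creep '{"linear":[[0,0,0.2],[0,0,0.35],[0,0,0.42],[0,0,0.42],[0,0,0.42]],"twist":[[0,0,0],[0,0,0],[0,0,0],[0,0,0],[0,0,0]]}'
python3 -m creep '{"linear":[[-0.06,0,0],[-0.12,0,0],[-0.18,0,0],[-0.24,0,0],[-0.28,0,0],[-0.32,0,0],[-0.36,0,0],[-0.4,0,0],[-0.44,0,0],[-0.48,0,0]],"twist":[[0,0,0],[0,0,0],[0,0,0],[0,0,0],[0,0,0],[0,0,0],[0,0,0],[0,0,0],[0,0,0],[0,0,0]]}'
```

```text
t: 14.0
tcp_pos: [461.2, 122.8, 99.5]
tool_rot: [-0.002, -0.001, 1.0, -0.0]
contact_force: [0.5, 0.1, 0.5]
grip_width: 0.1
gripper_force: 0.0
t: 14.42
tcp_pos: [463.5, 123.3, 59.6]
tool_rot: [0.001, -0.001, 1.0, 0.0]
contact_force: [-1.5, 0.6, -0.0]
grip_width: 0.1
gripper_force: 0.0
t: 15.25
tcp_pos: [509.9, 123.2, 58.0]
tool_rot: [-0.001, -0.001, 1.0, -0.0]
contact_force: [-4.3, -0.7, 1.7]
grip_width: 0.1
gripper_force: 2.2
```

```bash
python3 -m creep '{"linear":[[-0.03,0,0],[-0.06,0,0],[-0.1,0,0],[-0.14,0,0],[-0.18,0,0],[-0.22,0,0],[-0.26,0,0],[-0.3,0,0],[-0.34,0,0],[-0.36,0,0]],"twist":[[0,0,0],[0,0,0],[0,0,0],[0,0,0],[0,0,0],[0,0,0],[0,0,0],[0,0,0],[0,0,0],[0,0,0]]}'
cat > pin.py <<'E'
from h import *
S=avg("side",1);T=avg("top",1)
m=mask(S,(0,140,60),(8,255,255),(278,304,150,200))
print("red side",cen(m))
try:
    print("red top",cen(mask(T,(0,140,60),(8,255,255),(284,310,204,226))))
except ValueError: print("red top hidden")
# tail hole search around expected (dark spot on the grey tail) not needed
cv2.imwrite("tl.png",T[:,:,::-1]);cv2.imwrite("sl.png",S[:,:,::-1])
E
python3 pin.py
```

```text
t: 16.08
tcp_pos: [545.7, 123.4, 58.0]
tool_rot: [-0.001, -0.001, 1.0, 0.0]
contact_force: [-7.7, -0.2, 3.5]
grip_width: 0.3
gripper_force: 3.5h.py:22: RuntimeWarning: Mean of empty slice.
  v,u=np.nonzero(m);return np.array([u.mean(),v.mean()]),len(u),(u.min(),u.max(),v.min(),v.max())
  ret = ret.dtype.type(ret / rcount)
Traceback (most recent call last):
  File "pin.py", line 4, in <module>
    print("red side",cen(m))
                     ~~~^^^
  File "h.py", line 22, in cen
    v,u=np.nonzero(m);return np.array([u.mean(),v.mean()]),len(u),(u.min(),u.max(),v.min(),v.max())
                                                                   ~~~~~^^
ValueError: zero-size array to reduction operation minimum which has no identity
```

```bash
cat > pin.py <<'E'
from h import *
for n,roi in(("side",(270,315,140,205)),("top",(284,310,200,230))):
    im=avg(n,1);cv2.imwrite(f"{n}l.png",im[:,:,::-1]);m=mask(im,(0,140,60),(8,255,255),roi)
    print(n,cen(m) if m.any() else "hidden")
E
python3 pin.py; python3 -c "
from h import *
for z in(108,74):print(proj('top',[533,-60,z+23.5]),proj('top',[533,-60,z+42]),proj('side',[533,-60,z+23.5]))
a=cv2.imread('topl.png')[175:255,215:325];b=cv2.imread('sidel.png')[120:240,240:340]
cv2.imwrite('pics/g5.png',np.hstack([cv2.resize(a,(495,360)),cv2.resize(b,(300,360))]))"
```

```text
side hidden
top (array([295.08888889, 210.31111111]), 45, (np.int64(292), np.int64(298), np.int64(207), np.int64(215)))
[293.58332341 213.62436359] [293.83074475 212.6449196 ] [289.82665989 177.97776775]
[293.14582134 215.35616098] [293.38117659 214.42455273] [289.45353756 189.36631325]
```

View pics/g5.png

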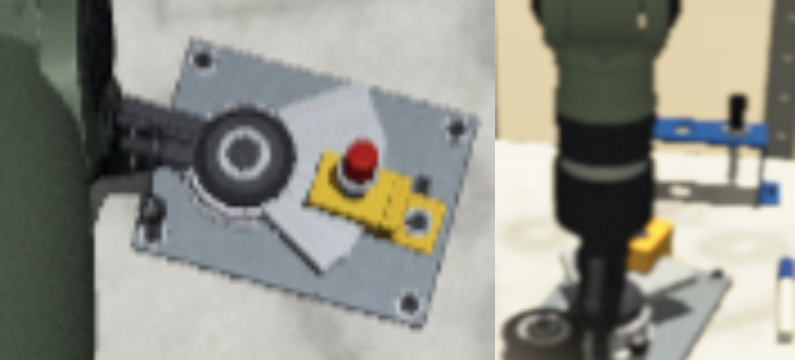

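Top view: the pin's red grip is at (295,210), leaning slightly but still up. The tail plate is sweeping under the bracket. The gripper hides the pin in the side view. I'll continue in small steps, watching the red grip from the top.

```bash
python3 -m creep '{"linear":[[-0.02,0,0],[-0.04,0,0],[-0.06,0,0],[-0.08,0,0],[-0.09,0,0],[-0.10,0,0]],"twist":[[0,0,0],[0,0,0],[0,0,0],[0,0,0],[0,0,0],[0,0,0]]}'; python3 pin.py
```

```text
t: 16.78
tcp_pos: [555.1, 123.4, 58.0]
tool_rot: [-0.001, -0.001, 1.0, 0.0]
contact_force: [-7.5, -0.3, 4.2]
grip_width: 0.3
gripper_force: 3.7
side (array([289., 181.]), 3, (np.int64(289), np.int64(289), np.int64(180), np.int64(182)))
top (array([295.20512821, 209.94871795]), 39, (np.int64(292), np.int64(298), np.int64(207), np.int64(214)))
```

```bash
python3 -m creep '{"linear":[[-0.01,0,0],[-0.02,0,0],[-0.03,0,0],[-0.04,0,0],[-0.05,0,0]],"twist":[[0,0,0],[0,0,0],[0,0,0],[0,0,0],[0,0,0]]}'; python3 pin.py
```

```text
t: 17.3
tcp_pos: [559.8, 123.4, 57.9]
tool_rot: [-0.002, -0.001, 1.0, 0.0]
contact_force: [-7.9, -0.2, 3.9]
grip_width: 0.1
gripper_force: 3.9
side (array([287.38888889, 177.33333333]), 36, (np.int64(285), np.int64(289), np.int64(171), np.int64(184)))
top (array([295.07692308, 209.79487179]), 39, (np.int64(292), np.int64(298), np.int64(207), np.int64(214)))
```

```bash
python3 -m creep '{"linear":[[-0.008,0,0],[-0.016,0,0],[-0.024,0,0],[-0.03,0,0]],"twist":[[0,0,0],[0,0,0],[0,0,0],[0,0,0]]}'; python3 pin.py
```

```text
t: 17.73
tcp_pos: [562.8, 123.4, 57.9]
tool_rot: [-0.002, -0.001, 1.0, 0.0]
contact_force: [-8.0, -0.6, 2.9]
grip_width: 0.2
gripper_force: 3.9
side (array([286.55737705, 177.67213115]), 61, (np.int64(284), np.int64(289), np.int64(171), np.int64(184)))
top (array([294.97619048, 210.19047619]), 42, (np.int64(292), np.int64(298), np.int64(207), np.int64(215)))
```

```bash
python3 -m creep '{"linear":[[-0.007,0,0],[-0.014,0,0],[-0.02,0,0],[-0.02,0,0]],"twist":[[0,0,0],[0,0,0],[0,0,0],[0,0,0]]}'; python3 pin.py
```

```text
t: 18.17
tcp_pos: [564.9, 123.4, 57.8]
tool_rot: [-0.002, -0.001, 1.0, 0.0]
contact_force: [-8.0, -0.7, 4.0]
grip_width: 0.4
gripper_force: 3.7
side (array([286.32876712, 178.15068493]), 73, (np.int64(284), np.int64(290), np.int64(171), np.int64(185)))
top (array([295.09090909, 210.18181818]), 44, (np.int64(292), np.int64(298), np.int64(207), np.int64(215)))
```

```bash
python3 -m creep '{"linear":[[-0.007,0,0],[-0.014,0,0],[-0.014,0,0]],"twist":[[0,0,0],[0,0,0],[0,0,0]]}'; python3 pin.py
```

```text
t: 18.52
tcp_pos: [566.3, 123.5, 57.8]
tool_rot: [-0.002, -0.001, 1.0, 0.0]
contact_force: [-8.1, -0.3, 3.2]
grip_width: 0.3
gripper_force: 3.8
side (array([286.17073171, 178.32926829]), 82, (np.int64(283), np.int64(290), np.int64(171), np.int64(185)))
top (array([295.09756098, 210.26829268]), 41, (np.int64(292), np.int64(298), np.int64(207), np.int64(214)))
```

```bash
python3 -m creep '{"linear":[[-0.007,0,0],[-0.014,0,0],[-0.014,0,0]],"twist":[[0,0,0],[0,0,0],[0,0,0]]}'; python3 pin.py
```

```text
t: 18.87
tcp_pos: [567.6, 123.5, 57.8]
tool_rot: [-0.002, -0.001, 1.0, 0.0]
contact_force: [-6.8, -0.0, 3.1]
grip_width: 0.1
gripper_force: 3.8
side (array([285.94505495, 178.86813187]), 91, (np.int64(282), np.int64(290), np.int64(172), np.int64(185)))
top (array([294.89583333, 211.02083333]), 48, (np.int64(292), np.int64(298), np.int64(207), np.int64(215)))
```

The grip is starting to sink (top row 211.0, side row 178.9), so I'll take finer steps.

```bash
python3 -m creep '{"linear":[[-0.005,0,0],[-0.008,0,0],[-0.008,0,0]],"twist":[[0,0,0],[0,0,0],[0,0,0]]}'; python3 pin.py
```

```text
t: 19.22
tcp_pos: [568.3, 123.5, 57.8]
tool_rot: [-0.002, -0.001, 1.0, 0.0]
contact_force: [-7.9, 0.7, 4.0]
grip_width: -0.3
gripper_force: 3.8
side (array([286.03333333, 178.66666667]), 90, (np.int64(282), np.int64(290), np.int64(172), np.int64(185)))
top (array([295.025, 210.8  ]), 40, (np.int64(292), np.int64(298), np.int64(207), np.int64(215)))
```

```bash
python3 -m creep '{"linear":[[-0.005,0,0],[-0.008,0,0],[-0.008,0,0]],"twist":[[0,0,0],[0,0,0],[0,0,0]]}'; python3 pin.py
```

```text
t: 19.57
tcp_pos: [569.2, 123.5, 57.8]
tool_rot: [-0.002, -0.001, 1.0, 0.0]
contact_force: [-6.5, 1.1, 2.2]
grip_width: -0.2
gripper_force: 2.9
side (array([289.28205128, 188.70512821]), 78, (np.int64(286), np.int64(293), np.int64(182), np.int64(196)))
top (array([293.45714286, 214.65714286]), 35, (np.int64(290), np.int64(296), np.int64(212), np.int64(218)))
```

The pin dropped (side row 188.7, top (293.5,214.7)). I'll stop pushing and back off gently.

```bash
python3 -m creep '{"linear":[[0.005,0,0],[0.01,0,0],[0.015,0,0],[0.02,0,0],[0.03,0,0],[0.05,0,0],[0.1,0,0],[0.3,0,0],[0.5,0,0],[0.5,0,0]],"twist":[[0,0,0],[0,0,0],[0,0,0],[0,0,0],[0,0,0],[0,0,0],[0,0,0],[0,0,0],[0,0,0],[0,0,0]]}'
python3 -m creep '{"linear":[[0,0,-0.3],[0,0,-0.7],[0,0,-1],[0,0,-1]],"twist":[[0,0,0],[0,0,0],[0,0,0],[0,0,0]]}'
python3 -m creep '{"linear":[[0.2,0.4,0],[0.4,0.8,0],[0.6,1,0],[0.6,1,0],[0.6,1,0],[0.6,1,0]],"twist":[[0,0,0],[0,0,0],[0,0,0],[0,0,0],[0,0,0],[0,0,0]]}'
python3 pin.py; python3 -c "
from h import *
a=cv2.imread('topl.png')[175:255,215:325];b=cv2.imread('sidel.png')[160:240,250:330]
cv2.imwrite('pics/g6.png',np.hstack([cv2.resize(a,(440,320),interpolation=2),cv2.resize(b,(360,360),interpolation=2)[:320]]))"
```

```text
t: 20.5
tcp_pos: [517.5, 123.3, 57.9]
tool_rot: [-0.001, -0.001, 1.0, -0.0]
contact_force: [-1.3, -0.2, -0.7]
grip_width: 0.0
gripper_force: 0.0
t: 20.83
tcp_pos: [526.5, 123.8, 165.1]
tool_rot: [0.007, -0.001, 1.0, 0.001]
contact_force: [0.8, 0.3, 0.7]
grip_width: 0.1
gripper_force: 0.0
t: 21.33
tcp_pos: [461.8, 223.3, 158.5]
tool_rot: [0.001, -0.001, 1.0, 0.0]
contact_force: [0.5, -0.5, 0.3]
grip_width: -0.2
gripper_force: 0.0
side (array([288.60810811, 188.52702703]), 74, (np.int64(285), np.int64(292), np.int64(182), np.int64(196)))
top (array([293.51428571, 214.74285714]), 35, (np.int64(291), np.int64(296), np.int64(212), np.int64(218)))
```

View pics/g6.png

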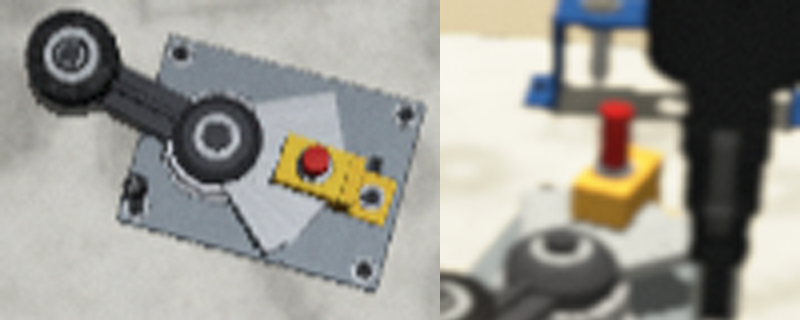

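The top view shows the arm held back with the pulley away from the stop. The side view shows the red grip down on the yellow bracket. I'll check the height and tilt numerically.

```bash
python3 - <<'E'
from h import *
np.set_printoptions(precision=1,suppress=True)
T=avg("top",4);S=avg("side",4)
t=cen(mask(T,(0,140,60),(8,255,255),(284,310,200,230)));m=mask(S,(0,140,60),(8,255,255),(278,300,170,205));s=cen(m)
print(t,s,tri(t[0],s[0]))
for v in range(181,198):
    u=np.nonzero(m[v])[0]; print(v,u.min() if len(u) else None,u.max() if len(u) else None,end="; ")
print([proj("side",[533,-60,74+z]) for z in(5,42)])
cv2.imwrite("pics/g7.png",cv2.resize(S[172:212,268:308],(600,600),interpolation=cv2.INTER_CUBIC)[:,:,::-1])
E
```

```text
(array([293.5, 214.7]), 35, (np.int64(291), np.int64(296), np.int64(212), np.int64(218))) (array([288.6, 188.5]), 75, (np.int64(285), np.int64(292), np.int64(182), np.int64(196))) (array([534.9, -61. ,  99.2]), np.float64(0.8063446833330598))
181 None None; 182 287 289; 183 286 292; 184 285 292; 185 286 292; 186 287 291; 187 287 291; 188 287 290; 189 287 290; 190 287 291; 191 287 291; 192 287 290; 193 287 290; 194 286 290; 195 286 290; 196 287 290; 197 None None; [array([289.3, 195.4]), array([289.7, 183.2])]
```

View pics/g7.png

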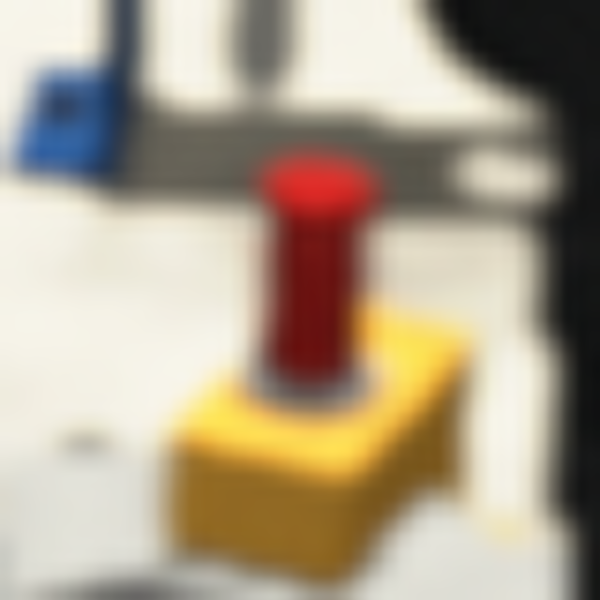

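The crop shows the pin upright with its collar seated on the bracket's top face and no shank visible. The arm is held back and the robot is clear, so I'll hand in.

```bash
python3 -c "
from cell import hand_in
print(hand_in())"
```

```text
the job is handed in; nothing more can be done
None
```

The red pin is fully down through the bracket and tail plate, with its collar seated as far as the cameras can resolve (about 1 mm); it alone holds the tensioner arm back, and I handed the job in after about 22 s of robot time (no verdict shown).

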